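# Trip the roller-lever stop switch at the goldsmith's bench

### The job

Three limit switches for the rolling mill stand on the steel bench. Check the one with the roller arm: push its roller sideways towards the rolling mill until the switch trips, hold it there for about a second, then let go so that the arm springs back upright. Do not touch the other two switches.

Things in the scene. Friction and masses are not known exactly. Their poses are not given: they have to be found in the camera images.
- roller_arm (a joint): Angle (rad) of the roller switch's steel arm: 0 upright at rest, positive leaning towards the rolling mill (the grey machine with two steel rolls, 0.25 m high, at the back left of the bench, x about 0.72, y about 0.48). Trips at 0.5: the roller is then 34 mm to the side and 9 mm lower. Hard stops at +-1.2. Spring return; tripping takes about 4 to 5 N at the roller. The switch is fixed.
- roller_centre (a point): Centre of the black roller (30 mm diameter, 10 mm thick) atop the flat arm (14 mm wide), 168 mm above the bench, 70 mm above the pivot. Frame at rest: x along the axle, from the roller to the switch (away from the robot; yaw up to 23 deg), z up, +y the way to push. The grey switch body (40 mm square, 115 mm high) is centred 40 mm along +x. At roller height 90 mm is free on both sides.
- whisker_switch: Bystander, not to be touched: the same grey switch body, with a plain thin steel rod (6 mm thick) instead of a roller arm, 200 mm high in all. Fixed. Origin in the middle of the underside of its steel foot (70 x 60 mm), z up; the rod stands 33 mm along -x.
- plunger_switch: Bystander, not to be touched: the same grey switch body with only a short round steel plunger on top, 140 mm high in all. Fixed. Origin in the middle of the underside of its steel foot, z up. The three switches stand in a row across the bench, in any order, at least 150 mm apart (middle to middle).

How it is judged:
By the outcome, as a careful person would: the job done as asked, in the order asked, and still so for the second after the job is handed in, with the robot touching nothing.
It also fails if it takes over 32 s, if anything falls off the work surface, if the arm or the gripper's body presses on something with over 40 N, if the wrist force passes 120 N, or if a joint passes its speed limit or range.

### The arm

A 6-joint arm with a two-finger parallel gripper is mounted at the origin on the work surface. World frame = base frame: x ahead of the robot, y to its left, z up, the work surface at z = 0. Lengths are in mm, angles in rad, forces in N, time in s.
With the tool pointing down it reaches from about 300 to 1000 mm from the base axis. Payload 5.1 kg.
Tool frame: the origin (TCP) lies on the centre line of the jaws, within the pads' length; the fingertips stand 8 mm ahead of it and the grasp point (between the pads) lies 11 mm behind it; z points along the fingers, y is the line along which they close (so a half turn about z gives the same grasp; the last joint's range is limited). The gripper opens to 95 mm and grips with 3 to 60 N. Pads are 20 mm wide; open, the fingers measure 119 mm over their backs; the gripper's body (75 mm by 180 mm) begins 59 mm behind the grasp point.
Start: joints at [-1.19, 0.124, 1.65, -0, 1.367, -0.083], TCP at [290.745, -581.336, 222.656] pointing down, gripper open.
Joint ranges: [-2.61, 2.61], [-1.02, 2.33], [0.03, 2.71], [-1.35, 4.49], [0.32, 2.68], [-2.91, 2.91]. Speed limits (rad/s): [2.57, 2.57, 3.14, 3.14, 3.14, 3.14].

### API

Orientations are given as a unit quaternion [x, y, z, w].
In Python, from rig import r gives the robot as it stands.
- The arm moves only by the shell command python3 drive.py FILE [FORCE], which reads ROWS from the file FILE. ROWS is a JSON list of rows, 1 to 8 of them, each written [opening, [dx, dy, dz], [rx, ry, rz]]: the opening from 0.0 (shut) to 1.0 (fully open), then dx, dy, dz in units of 5 mm, then a rotation vector rx, ry, rz in units of 0.2 rad; each row is the pose to reach, as a shift and turn from the pose commanded when the command began, along the tool's axes at that moment; what a row does not reach only later rows make up. A row lasts 1/12 s, in which the tool goes at most 41.7 mm and 0.125 rad, less where a joint would pass 70% of its speed; a pose out of reach is approached as far as the arm can. The fingers move at their own pace and stop on an object; FORCE is the grip in N (left out, the last holds). Time passes only in rows, so rows that do not move let the fingers close. It prints the time, the measured TCP pose, the force, the opening and the grip force at its end. Input that does not fit is refused with a message, and nothing moves.
- r.get_obs(): the state, without advancing time (a new reading comes with each control period).
- r.grab_frame(name): name is "scene" or "top" or "wrist"; returns a dict with "image" (420x560x3 uint8, red, green, blue), "intrinsics" (3x3 intrinsics, pixels), "world_from_camera" (4x4, takes a point from camera to world coordinates). Camera axes: x right, y down, z forward; pixel columns grow to the right and rows downward; lengths in mm; the calibration is good to about 2 mm. The wrist camera is an equidistant fisheye: a pixel r from the principal point sees the ray r / f radians off the axis. A picture is of the moment at which its call begins. There is no depth.
- r.job_done(): hands the job in; it is judged then, once.
The state is a dict: "clock": time; "joint_pos": joint angles; "joint_velocities": joint speeds; "effort": joint torques, N m; "position": TCP position; "orientation": TCP orientation; "contact_force": force on the tool from outside, world axes, zero at the start; "moment": the same for the moment, N m; "width": opening from 0.0 (shut) to 1.0 (fully open); "gripper_force": force on a finger pad.
Only numpy, scipy, OpenCV 4.12 (cv2) and the standard library are available. Lean on these libraries where they do the work, as an engineer would, in place of code of your own. Each camera call takes 0.05 s, during which the arm holds its last target. There are 200 camera calls.

## Working session

There is one attempt and no reset: what is moved stays moved. The work goes in short steps, Python scripts to look and compute and a shell command to move; the robot and the scene stay as the last step left them, time stands still between calls to the robot, and variables do not carry over. Pictures are saved under pics/ and viewed, at most 10 in all, crops included, and the job is handed in when it is done.

```bash
mkdir -p pics; ls; python3 - <<'E'
from rig import r
import cv2,numpy as np,pickle
d={n:r.grab_frame(n) for n in("scene","top")}
pickle.dump(d,open('f0.pkl','wb'))
for n in d: cv2.imwrite(f'pics/{n}0.png',d[n]["image"][:,:,::-1]); print(n,d[n]["intrinsics"],d[n]["world_from_camera"].round(3))
print(r.get_obs())
E
```

```text
drive.py
pics
rig.py
scene [[400.05012042   0.         276.23802401]
 [  0.         400.05012042 215.36069537]
 [  0.           0.           1.        ]] [[ 2.580000e-01  7.070000e-01 -6.590000e-01  1.009024e+03]
 [ 9.660000e-01 -1.960000e-01  1.680000e-01 -1.068040e+02]
 [-1.000000e-02 -6.800000e-01 -7.330000e-01  6.946000e+02]
 [ 0.000000e+00  0.000000e+00  0.000000e+00  1.000000e+00]]
top [[498.45996387   0.         274.24717556]
 [  0.         498.45996387 211.43209495]
 [  0.           0.           1.        ]] [[ 1.100000e-02 -9.980000e-01  6.700000e-02  4.460270e+02]
 [-1.000000e+00 -1.200000e-02 -9.000000e-03 -7.730000e-01]
 [ 1.000000e-02 -6.700000e-02 -9.980000e-01  1.046426e+03]
 [ 0.000000e+00  0.000000e+00  0.000000e+00  1.000000e+00]]
{'clock': 0.1, 'joint_pos': array([-1.18957783e+00,  1.24423238e-01,  1.65151721e+00,  2.38514111e-05,
        1.36750031e+00, -8.26112513e-02]), 'joint_velocities': array([-0.00106243, -0.00107921, -0.00155742, -0.00059923,  0.00049144,
        0.00094884]), 'effort': array([ 1.28045380e-03, -4.18880939e+01, -3.61095893e+01,  7.78100523e-02,
        4.62188444e-02, -6.51807568e-05]), 'position': array([ 290.55984249, -580.81834307,  221.53269144]), 'orientation': array([ 9.73228203e-01,  2.29839099e-01, -1.25904023e-04, -9.15506796e-04]), 'contact_force': array([0.37589012, 0.53550048, 0.15453281]), 'moment': array([ 0.06169142,  0.0425006 , -0.03386543]), 'gripper_force': 0.0, 'width': 1.0014383759861825}
```

View pics/scene0.png

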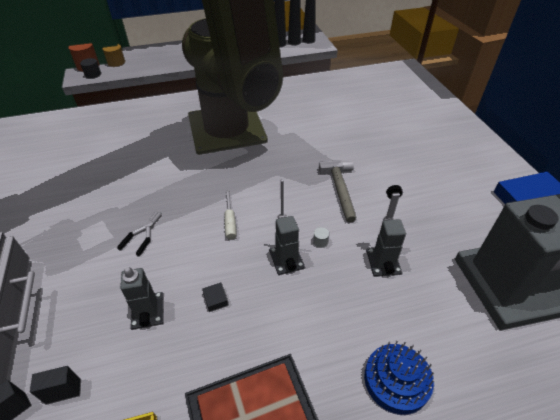

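View pics/top0.png

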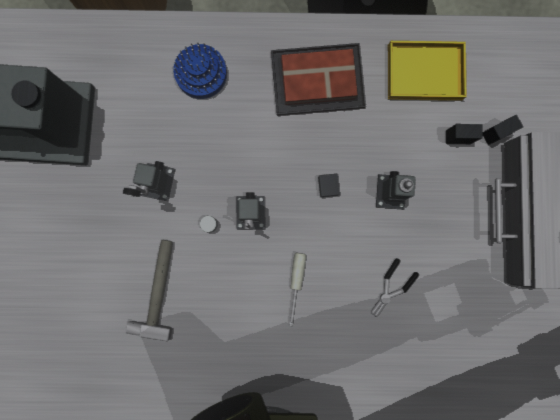

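The scene view shows the roller at about (394,191), the whisker switch in the middle at (287,240) and the plunger switch at (140,295). In the top view the roller is at (131,191), left of its body at (147,177), with the mill at upper left. Next I triangulate the roller and find the yaw.

```bash
cat > h.py <<'E'
import numpy as np,cv2
def ray(f,u,v):
    T=f["world_from_camera"]; d=T[:3,:3]@np.linalg.inv(f["intrinsics"])@[u,v,1]; return T[:3,3],d/np.linalg.norm(d)
def plane(f,u,v,z):
    o,d=ray(f,u,v); return o+d*(z-o[2])/d[2]
def tri(a,b):
    A=0;B=0
    for o,d in(a,b):
        P=np.eye(3)-np.outer(d,d);A=A+P;B=B+P@o
    x=np.linalg.solve(A,B); return x,[np.linalg.norm(np.cross(x-o,d)) for o,d in(a,b)]
def blob(f,box,th):
    u0,v0,u1,v1=box; m=(f["image"][v0:v1,u0:u1].max(2)<th).astype(np.uint8)
    n,l,s,c=cv2.connectedComponentsWithStats(m)
    return [(s[i]+[u0,v0,0,0,0],(c[i]+[u0,v0]).round(1)) for i in range(1,n) if s[i,4]>15]
E
python3 - <<'E'
from h import *;import pickle
d=pickle.load(open('f0.pkl','rb'))
for th in(25,35,45):
  print(th,blob(d["scene"],(380,178,412,202),th),blob(d["top"],(118,180,143,202),th))
a=cv2.resize(d["scene"]["image"][170:290,350:430],None,fx=5,fy=5,interpolation=2)
b=cv2.resize(d["top"]["image"][150:225,105:185],None,fx=5,fy=5,interpolation=2)
b=cv2.copyMakeBorder(b,0,600-375,0,0,0)
cv2.imwrite('pics/c1.png',np.hstack([a,b])[:,:,::-1])
E
```

```text
25 [(array([387, 186,  15,  12,  92]), array([393.4, 190.2]))] []
35 [(array([387, 186,  15,  12, 106]), array([393.3, 190.5]))] [(array([133, 191,   6,   4,  16]), array([136.1, 192.7]))]
45 [(array([387, 186,  15,  12, 112]), array([393.6, 190.6]))] [(array([124, 189,  17,   7,  81]), array([132.1, 191.7]))]
```

View pics/c1.png

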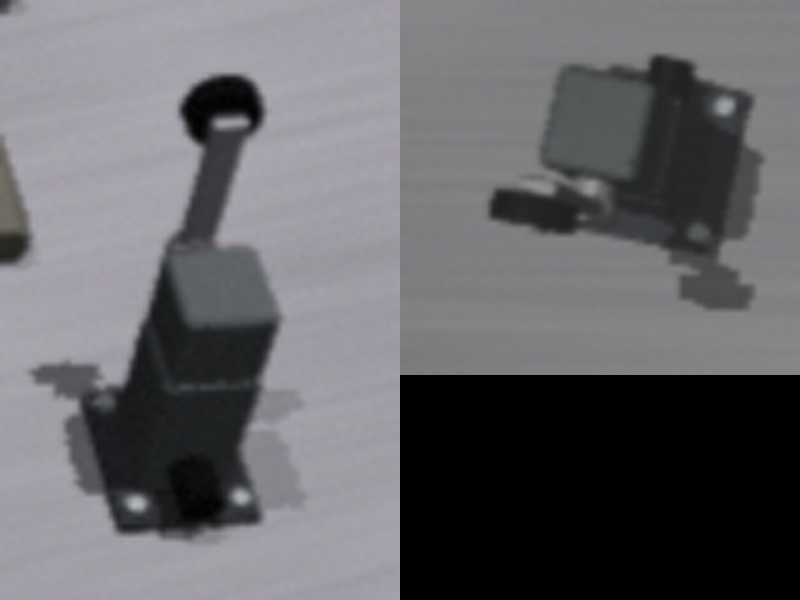

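The crop shows the roller outline centred at scene (394.5,191.6) and top (131.8,191.6). The body top's corners in the top view are near (138.4,163), (155.6,167), (152,185.6) and (133.4,182.4).

```bash
python3 - <<'E'
from h import *;import pickle
d=pickle.load(open('f0.pkl','rb'));s,t=d["scene"],d["top"]
print(tri(ray(s,394.5,191.6),ray(t,131.8,191.6)))
print(plane(t,131.8,191.6,170),plane(s,394.5,191.6,168))
def q(f,C,z=115):
  P=np.array([plane(f,*c,z)[:2] for c in C]);c=P.mean(0)
  E=np.roll(P,-1,0)-P;print(c,np.linalg.norm(E,axis=1),np.degrees(np.arctan2(E[:,1],E[:,0])))
q(t,[(138.4,163),(155.6,167),(152,185.6),(133.4,182.4)])
q(s,[(350+170/5,170+250/5),(350+250/5,170+246/5),(350+279/5,170+320/5),(350+190/5,170+327/5)])
# feet bolts
for n,(u,v) in dict(a=(105+323/5,150+105/5),b=(105+298/5,150+232/5)).items(): print(n,plane(t,u,v,10))
for n,(u,v) in dict(a=(350+135/5,170+503/5),b=(350+241/5,170+496/5),c=(350+105/5,170+402/5)).items(): print(n,plane(s,u,v,10))
print(plane(t,250,212,115),plane(t,404,185,140))
from scipy.spatial.transform import Rotation as R
from rig import r
o=r.get_obs();print(R.from_quat(o["orientation"]).as_matrix().round(3))
E
```

```text
(array([537.54567581, 243.71832117, 169.31895632]), [np.float64(0.792637445468627), np.float64(0.7926374454685238)])
[537.17498102 242.75859354 170.        ] [536.43611137 245.45926973 168.        ]
[575.47864572 234.59080941] [33.25183122 35.71207584 35.40546848 37.72616021] [-102.44230711  170.69882296   80.90536771  -12.64939473]
[578.20312731 236.57313434] [31.52344353 37.87689648 34.24121294 39.0957197 ] [ 78.32547588 -10.44068543 -99.69580164 165.56665237]
a [598.07521402 209.71571361  10.        ]
b [544.61405671 218.75403696  10.        ]
a [599.53934368 210.45859466  10.        ]
b [607.90551063 254.06221498  10.        ]
c [547.73166038 220.27181594  10.        ]
[507.2755571   36.23483767 115.        ] [ 558.64829884 -246.30730664  140.        ]
[[ 0.894  0.447 -0.001]
 [ 0.447 -0.894  0.002]
 [ 0.    -0.002 -1.   ]]
```

Both views agree: roller centre ≈ (537, 244, 169) against the expected 168, and yaw ≈ -10.5°, so the push direction is (0.18, 0.98). I'll keep the fingers shut, use tool x as the push direction, travel high at about z 280, then come down 60 mm on the near side (-y) of the roller.

Units first: shifts go in units of 5 mm and turns go in units of 0.2 rad. So 60 mm is 12, -57 mm is -11.4.

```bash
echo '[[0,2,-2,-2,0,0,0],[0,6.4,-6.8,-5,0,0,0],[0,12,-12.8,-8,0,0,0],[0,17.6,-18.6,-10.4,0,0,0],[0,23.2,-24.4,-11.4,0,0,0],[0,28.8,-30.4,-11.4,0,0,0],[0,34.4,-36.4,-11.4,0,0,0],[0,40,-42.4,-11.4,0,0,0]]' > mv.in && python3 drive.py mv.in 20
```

```text
refused: ROWS must be rows with the three-number parts in brackets of their own. Nothing was moved.
```

Nothing moved. I misread the format; it is rows with the three-number parts in brackets of their own. Resending.

```bash
echo '[[0,[2,-2,-2],[0,0,0]],[0,[6.4,-6.8,-5],[0,0,0]],[0,[12,-12.8,-8],[0,0,0]],[0,[17.6,-18.6,-10.4],[0,0,0]],[0,[23.2,-24.4,-11.4],[0,0,0]],[0,[28.8,-30.4,-11.4],[0,0,0]],[0,[34.4,-36.4,-11.4],[0,0,0]],[0,[40,-42.4,-11.4],[0,0,0]]]' > mv.in && python3 drive.py mv.in 20
echo '[[0,[5.6,-5.8,0],[0,0,0]],[0,[11.2,-11.6,0],[0,0,0]],[0,[16.8,-17.6,0],[0,0,0]],[0,[22.4,-23.6,0],[0,0,0]],[0,[28,-29.6,0],[0,0,0]],[0,[33.6,-35.6,0],[0,0,0]],[0,[38,-40,0],[0,0,0]],[0,[40,-42.4,0],[0,0,0]]]' > mv.in && python3 drive.py mv.in
```

```text
clock: 0.77
position: [374.7, -300.2, 279.4]
orientation: [0.973, 0.23, 0.0, -0.0]
contact_force: [0.8, 0.1, 1.0]
width: 0.497
gripper_force: 0.0
clock: 1.43
position: [459.0, -19.9, 279.2]
orientation: [0.973, 0.232, -0.0, -0.001]
contact_force: [-0.9, -1.0, 0.8]
width: 0.008
gripper_force: 0.0
```

Scaled: -155 mm is -31, 148 mm is 29.6, -0.923 rad is -4.615.

```bash
echo '[[0,[3,-3.2,0],[0,0,-0.55]],[0,[7.2,-7.6,0],[0,0,-1.15]],[0,[12,-12.6,0],[0,0,-1.75]],[0,[16.8,-17.6,0],[0,0,-2.35]],[0,[21.6,-22.6,0],[0,0,-2.95]],[0,[26,-27.2,0],[0,0,-3.55]],[0,[28.6,-30,0],[0,0,-4.1]],[0,[29.6,-31,0],[0,0,-4.615]]]' > mv.in && python3 drive.py mv.in
python3 - <<'E'
from rig import r
from h import *
from scipy.spatial.transform import Rotation as R
o=r.get_obs();print(o["position"],R.from_quat(o["orientation"]).as_matrix().round(3),o["joint_pos"].round(2))
f=r.grab_frame("wrist")["image"]; g=r.grab_frame("scene")["image"]
cv2.imwrite('pics/w1.png',cv2.resize(np.hstack([f,g]),(800,300),interpolation=3)[:,:,::-1])
E
```

```text
clock: 2.1
position: [521.8, 184.3, 278.7]
orientation: [0.766, 0.642, -0.0, -0.001]
contact_force: [0.9, -1.0, -0.3]
width: 0.001
gripper_force: 0.0
[521.79403122 184.28839824 278.7391126 ] [[ 0.175  0.985 -0.001]
 [ 0.985 -0.175  0.   ]
 [ 0.    -0.001 -1.   ]] [ 0.24 -0.12  1.8   0.    1.46  0.42]
```

View pics/w1.png

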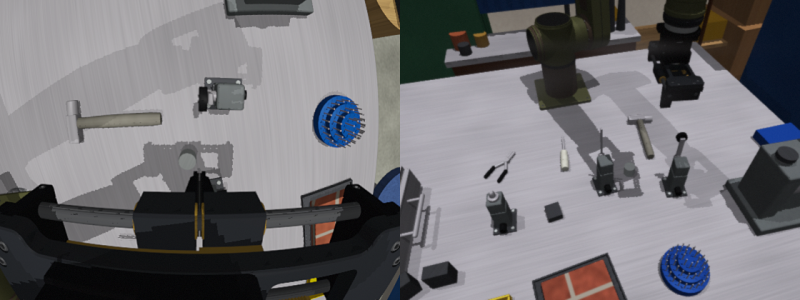

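The wrist view shows the roller switch ahead along the push direction at (222,95), with the fingers shut. In the scene view the arm is clear of everything. I'll lower to TCP z ≈ 156, 60 mm short of the roller.

```bash
echo '[[0,[0,0,3],[0,0,0]],[0,[0,0,9],[0,0,0]],[0,[0,0,15],[0,0,0]],[0,[0,0,20],[0,0,0]],[0,[0,0,23.2],[0,0,0]],[0,[0,0,24.6],[0,0,0]],[0,[0,0,24.6],[0,0,0]]]' > mv.in && python3 drive.py mv.in
python3 - <<'E'
from rig import r
from h import *
g=r.grab_frame("scene")["image"][120:300,330:470];t=r.grab_frame("top")["image"][130:230,100:220]
g=cv2.resize(g,(420,540),interpolation=2);t=cv2.resize(t,(380,317),interpolation=2)
cv2.imwrite('pics/d1.png',np.hstack([g,cv2.copyMakeBorder(t,0,223,0,0,0)])[:,:,::-1])
E
```

```text
clock: 2.78
position: [520.4, 180.6, 154.3]
orientation: [0.77, 0.638, -0.002, -0.001]
contact_force: [0.0, 0.3, 0.4]
width: 0.007
gripper_force: 0.0
```

View pics/d1.png

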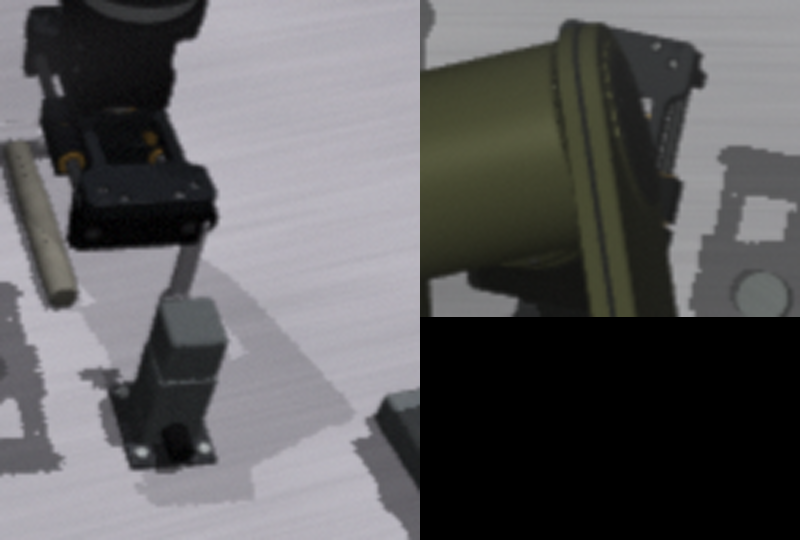

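No contact yet. The gripper body hides the roller in the scene view, so I'll use the wrist force from here. Approaching slowly.

```bash
echo '[[0,[1.2,0,0],[0,0,0]],[0,[2.8,0,0],[0,0,0]],[0,[4.4,0,0],[0,0,0]],[0,[5.4,0,0],[0,0,0]],[0,[6,0,0],[0,0,0]],[0,[6,0,0],[0,0,0]]]' > mv.in && python3 drive.py mv.in
echo '[[0,[0.8,0,0],[0,0,0]],[0,[1.6,0,0],[0,0,0]],[0,[2.4,0,0],[0,0,0]],[0,[3.2,0,0],[0,0,0]],[0,[4,0,0],[0,0,0]],[0,[4,0,0],[0,0,0]]]' > mv.in && python3 drive.py mv.in
```

```text
clock: 3.38
position: [527.5, 212.1, 156.9]
orientation: [0.769, 0.64, 0.0, 0.0]
contact_force: [-0.3, -0.1, 0.2]
width: 0.004
gripper_force: 0.0
clock: 3.88
position: [531.2, 231.3, 156.8]
orientation: [0.769, 0.639, 0.0, 0.0]
contact_force: [-0.3, -1.9, 1.3]
width: 0.002
gripper_force: 0.7
```

In contact: about 2 N, with the roller roughly 12 mm over by geometry. Pushing on to about 39 mm and holding.

Scaled: 27 mm is 5.4, 24 mm is 4.8.

```bash
echo '[[0,[1,0,0],[0,0,0]],[0,[2,0,0],[0,0,0]],[0,[3,0,0],[0,0,0]],[0,[4,0,0],[0,0,0]],[0,[4.8,0,0],[0,0,0]],[0,[5.4,0,0],[0,0,0]],[0,[5.4,0,0],[0,0,0]]]' > mv.in && python3 drive.py mv.in
python3 - <<'E'
from rig import r
from h import *
import pickle
w=r.grab_frame("wrist")["image"]; s=r.grab_frame("scene");g=s["image"][150:300,340:480]
pickle.dump(s,open('s1.pkl','wb'))
cv2.imwrite('pics/e1.png',np.hstack([cv2.resize(w[60:360,150:450],(400,400),interpolation=2),cv2.resize(g,(373,400),interpolation=2)])[:,:,::-1])
o=r.get_obs();p=o["position"];print(o["clock"],p,o["contact_force"],(p[:2]-[537.3,243.7])@[.182,.983]+25)
E
```

```text
clock: 4.47
position: [534.5, 256.0, 153.9]
orientation: [0.769, 0.639, -0.003, 0.0]
contact_force: [0.2, -7.4, -4.4]
width: 0.004
gripper_force: 3.6
4.5667 [534.49339253 255.76028785 154.01631342] [ 0.36570235 -8.643592   -5.73545793] 36.344460401065696
```

View pics/e1.png

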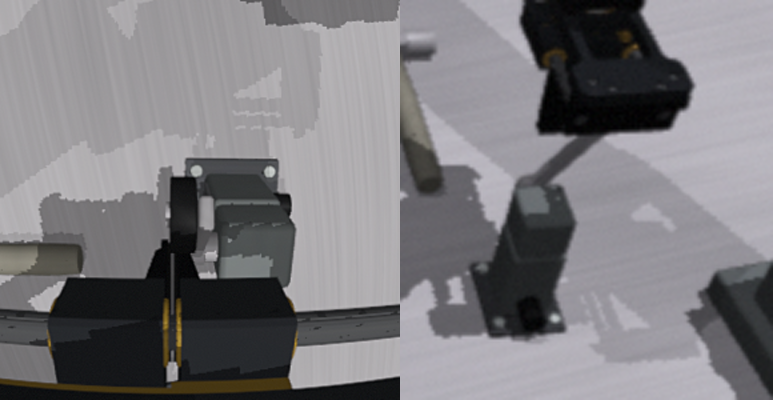

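The arm leans clearly with the fingers on the roller. I'll measure its angle from the scene view before counting the hold.

```bash
python3 - <<'E'
from h import *;import pickle
s=pickle.load(open('s1.pkl','rb'));k=400/150
X=np.array([.983,-.182,0]);Y=np.array([.182,.983,0]);C=np.array([537.3,243.7,168])
for off in(5,9):
  L=[]
  for (u,v) in [(540,182),(606,140),(517,180),(575,140)]:
    o,d=ray(s,340+(u-400)/k,150+v/k); P=o+d*((C+X*off-o)@X)/(d@X); L.append(((P-C)@Y,P[2]-98))
  L=np.array(L);print(off,L.round(1),[np.arctan2(*(L[i+1]-L[i])).round(2) for i in(0,2)])
E
```

```text
5 [[10.2  1.2]
 [50.4 42.5]
 [-8.2  5.2]
 [27.  44.6]] [np.float64(0.77), np.float64(0.73)]
9 [[  8.1   5.7]
 [ 48.   46.8]
 [-10.1   9.7]
 [ 24.8  48.9]] [np.float64(0.77), np.float64(0.73)]
```

From the image the arm is at about 0.65–0.75 rad, and its midline passes through the pivot as it should. The TCP geometry gives at least 0.55 and the force is 8 N, so the switch has tripped. I'll hold for about a second from the trip, then back off.

Scaled: 27 mm is 5.4.

```bash
echo '[[0,[5.4,0,0],[0,0,0]],[0,[0,0,0],[0,0,0]]]' > mv.in && python3 drive.py mv.in >/dev/null 2>&1 <<<'' && true; echo
```

```text
(no output)
```

That command was my mistake. It contained a +27 mm row I didn't intend, relative to the pose already pushed, and I suppressed its output. Checking the state now.

```bash
python3 - <<'E'
from rig import r
from h import *
import pickle
o=r.get_obs();p=o["position"];print(o["clock"],p,o["contact_force"],(p[:2]-[537.3,243.7])@[.182,.983]+25)
w=r.grab_frame("wrist")["image"]; s=r.grab_frame("scene");g=s["image"][150:300,340:480]
cv2.imwrite('pics/e2.png',np.hstack([cv2.resize(w[60:360,150:450],(400,400),interpolation=2),cv2.resize(g,(373,400),interpolation=2)])[:,:,::-1])
E
```

```text
4.7333 [534.34127503 260.376266   152.93937049] [-2.10085844 -2.87075219  1.50143814] 40.854281535739716
```

View pics/e2.png

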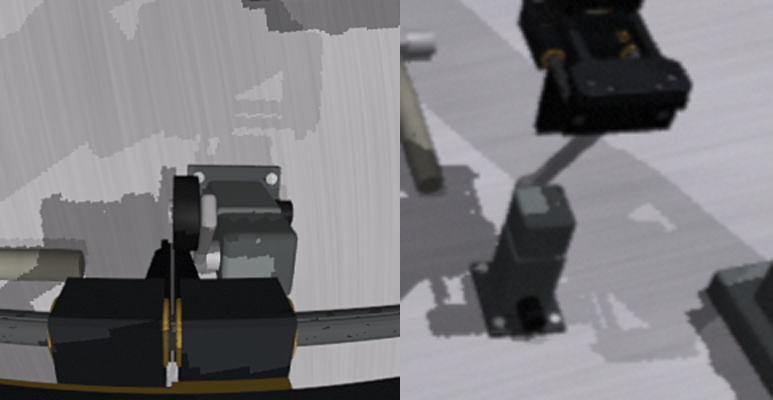

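No harm from it: the second row cancelled most of the push. The wrist view shows the roller still leaning against the fingers, and the wrist force is small. I'll hold still for the rest of the second.

```bash
echo '[[0,[0,0,0],[0,0,0]],[0,[0,0,0],[0,0,0]],[0,[0,0,0],[0,0,0]]]' > mv.in && python3 drive.py mv.in; echo '[[0,[0,0,0],[0,0,0]],[0,[0,0,0],[0,0,0]],[0,[0,0,0],[0,0,0]],[0,[0,0,0],[0,0,0]],[0,[0,0,0],[0,0,0]],[0,[0,0,0],[0,0,0]],[0,[0,0,0],[0,0,0]],[0,[0,0,0],[0,0,0]]]' > mv.in && python3 drive.py mv.in
```

```text
clock: 5.08
position: [534.0, 255.4, 153.8]
orientation: [0.769, 0.639, -0.004, 0.0]
contact_force: [-1.1, -7.2, -5.2]
width: 0.007
gripper_force: 3.8
clock: 5.75
position: [534.0, 255.4, 153.8]
orientation: [0.769, 0.639, -0.004, 0.0]
contact_force: [-1.4, -6.5, -5.6]
width: 0.004
gripper_force: 3.8
```

Held steady at about 7 N for over a second. Backing off along -push, then up.

```bash
echo '[[0,[-1.6,0,0],[0,0,0]],[0,[-4,0,0],[0,0,0]],[0,[-6.8,0,0],[0,0,0]],[0,[-10,0,0],[0,0,0]],[0,[-13.2,0,0],[0,0,0]],[0,[-16,0,0],[0,0,0]],[0,[-17.4,0,0],[0,0,0]],[0,[-17.4,0,0],[0,0,0]]]' > mv.in && python3 drive.py mv.in
echo '[[0,[0,0,-3],[0,0,0]],[0,[0,0,-9],[0,0,0]],[0,[0,0,-16],[0,0,0]],[0,[0,0,-23],[0,0,0]],[0,[0,0,-29],[0,0,0]],[0,[0,0,-32],[0,0,0]],[0,[0,0,-32],[0,0,0]],[0,[0,0,-32],[0,0,0]]]' > mv.in && python3 drive.py mv.in
python3 - <<'E'
from rig import r
from h import *
s=r.grab_frame("scene")
for th in(35,45):print(blob(s,(375,178,420,205),th))
cv2.imwrite('pics/g1.png',s["image"][:,:,::-1])
o=r.get_obs();print(o["clock"],o["contact_force"],o["joint_velocities"].round(3))
E
```

```text
clock: 6.42
position: [520.1, 170.5, 157.2]
orientation: [0.77, 0.638, 0.001, 0.0]
contact_force: [-0.2, 0.1, -0.0]
width: 0.005
gripper_force: 0.0
clock: 7.08
position: [520.5, 172.3, 317.5]
orientation: [0.769, 0.639, 0.001, 0.0]
contact_force: [0.7, 0.5, 0.2]
width: 0.004
gripper_force: 0.0
[(array([388, 186,  15,  12, 107]), array([394.2, 190.3]))]
[(array([387, 185,  16,  14, 117]), array([394. , 190.5]))]
7.1333 [ 0.16066035 -0.07369314 -0.54417479] [-0.004  0.015  0.037 -0.     0.002 -0.001]
```

View pics/g1.png

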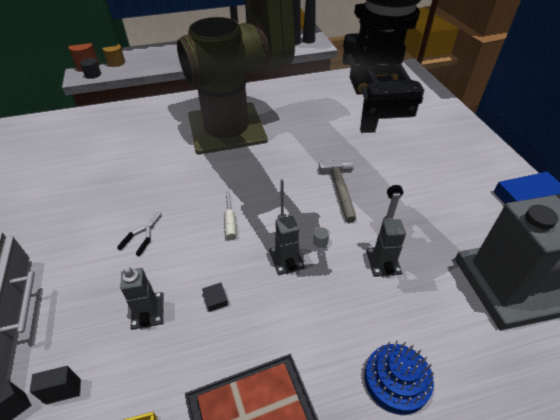

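The roller is back at (394,190), its rest position. The other two switches haven't moved and the arm is clear of everything. Handing in.

```bash
python3 -c "
from rig import r
print(r.job_done())"
```

```text
the job is handed in; nothing more can be done
None
```

The roller arm was pushed towards the mill past its trip angle (about 0.55–0.75 rad), held for a little over a second and released; it sprang back upright, the other two switches were not touched, and one mistyped row briefly pushed it a few mm further during the hold, with no visible harm.

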